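Clear the gold-leaf booking bench between batches

ROBOT

A 6-joint arm with a two-finger parallel gripper is mounted at the origin on the work surface. World frame = base frame: x ahead of the robot, y to its left, z up, the work surface at z = 0. Lengths are in mm, angles in rad, forces in N, time in s.
With the tool pointing down it reaches from about 300 to 775 mm from the base axis. Payload 14.6 kg.
Tool frame: the origin (TCP) lies at the very end of the fingers, on their centre line; the grasp point (between the pads) lies 19 mm behind it; z points along the fingers, y is the line along which they close (so a half turn about z gives the same grasp; the last joint's range is limited). The gripper opens to 94 mm and grips with 3 to 60 N. Pads are 16 mm wide; open, the fingers measure 119 mm over their backs; the gripper's body (75 mm by 177 mm) begins 78 mm behind the grasp point.
Start: joints at [-1.33, 0.3, 1.521, -0, 1.321, -0.067], TCP at [166.622, -524.143, 205.446] pointing down, gripper open.
Joint ranges: [-3.03, 3.03], [-0.79, 2.21], [0.23, 2.52], [-1.04, 4.18], [0, 3.07], [-2.55, 2.55]. Speed limits (rad/s): [2.22, 2.22, 2.57, 3.14, 3.14, 3.14].

INTERFACE

Orientations are given as [roll, pitch, yaw] about the fixed x, y, z axes, in that order (R = Rz(yaw) Ry(pitch) Rx(roll)).
In Python, from cell import read_state, viewer, manip, models gives the robot as it stands.
- The arm moves only by the tool carry_out, never from a script. Its argument "deltas" is a list of rows, each an object with "dp": the shift along the tool's x, y, z in mm, a list of three; "roll": the turn about the tool's z in degrees; "gripper": the opening, from -1 (shut) to 1 (fully open), so that 0 is half open. In form: [{"dp": [tx, ty, tz], "roll": roll, "gripper": gripper}, ...]. A call has 1 to 12 rows; each row is the pose to reach, as a shift and turn from the pose commanded when the call began, along the tool's axes at that moment; what a row does not reach only later rows make up. A row lasts 1/12 s, in which the tool goes at most 41.7 mm and 7.16 degrees, less where a joint would pass 70% of its speed; a pose out of reach is approached as far as the arm can. A call with a gripper value outside its range is refused whole. The fingers move at their own pace and stop on an object; "newtons" is the grip in N (left out, the last holds). Time passes only in rows, so rows that repeat a pose let the fingers close. It gives the time, the measured TCP pose, the force, the opening and the grip force at its end, in the units of the state.
- read_state(): the state, without advancing time (a new reading comes with each control period).
- viewer.camera(name): name is "scene" or "side" or "wrist"; returns the picture (384x512x3 uint8, red, green, blue); there is no depth.
- viewer.camera_params(name): a dict with "fovy" (degrees; the focal length in pixels is half the picture's height over the tangent of half this angle, whatever the lens; pixels are square), "cx", "cy" (the principal point, pixels), "eye" and "attitude" of the camera in the world; the wrist camera has in their place "T_tool_cam" (4x4, takes a point from camera to tool coordinates, whose origin is the TCP and whose axes are the flange's). Camera axes: x right, y up, looking along -z (the intrinsics and any distortion apply to the point x, -y, -z); pixel columns grow to the right and rows downward; lengths in mm; the calibration is good to about 2 mm. A picture is of the moment at which its call begins: read the wrist's pose just before it. camera_params takes no time and is no camera call.
- manip.sign_off(): hands the job in; it is judged then, once.
Trained networks look in the newest picture that a camera, given by its name, has taken for a name from the list of things; names that differ only in an ending like _2 or _b are one class to them, and where a whole thing is asked for, a point or a joint stands for the part that bears it (a point fixed in the world has none). Each returns a list of dicts, best first, with "p" (0 to 1); they miss things now and then, are a little off and sometimes report something else, mostly with a low value. They report only what shows in the picture. A call takes as long as a camera call.
- models.cut_out(camera, label): "region" (384x512 bool, what is visible of it) and "box" ([left, top, right, bottom] in pixels, round what is visible of it).
The state is a dict: "clock": time; "joints": joint angles; "qd": joint speeds; "effort": joint torques, N m; "eef_pos": TCP position; "eef_rot": TCP orientation; "wrist_force": force on the tool from outside, world axes, zero at the start; "moment": the same for the moment, N m; "finger_gap": finger opening in mm; "finger_force": force on a finger pad.
Only numpy, scipy, OpenCV 4.12 (cv2) and the standard library are available. Lean on these libraries where they do the work, as an engineer would, in place of code of your own. Each camera call takes 0.05 s, during which the arm holds its last target. There are 200 camera calls.

TASK

Clear the gold-leaf bench for the next batch. The cabinet drawer may or may not be locked and its lock knob bears no mark: tug the handle, and if the drawer holds, turn the knob a quarter turn and tug again, until you can pull the drawer out to its stop. Set the pressing weight from the drawer square on the middle of the stack of leaf books, stand every small screw-lid tin from the bench upright on the drawer's floor, push the drawer fully home, and leave everything else where it is.

Things in the scene. Friction and masses are not known exactly. Their poses are not given: they have to be found in the camera images.
- gold_drawer (a joint): The cabinet's only drawer, value in m: 0 fully home, 0.130 out at its stop. It slides level along the -x axis of drawer_floor and stays where it is left. Free, it moves with about 2 N, more if pulled fast; locked, it gives only 3 to 4 mm and then holds hard. A half-engaged lock may resist a little, then give way.
- drawer_handle (a point): Middle of the drawer's level steel bar handle, which moves with it: bar 11 mm thick, 100 mm long along this point's y axis, centre 35 mm in front of the white drawer front, 112 mm above the bench, 23 mm below the cabinet's top. x points into the cabinet, z up. Can be taken from above, a finger on each side of the bar.
- drawer_floor (a point): Centre of the drawer's inner floor, moving with it; x points into the cabinet, y across, z up. Inside 122 (x) x 220 mm (y), 67 mm above the bench. Side and rear walls 4 mm thick, 18 mm high; white front panel 14 mm thick, rising 54 mm above the floor, inner face 65 mm from here. 56 mm headroom in the cabinet. At its stop the floor's rear edge is 4 mm clear of the cabinet's front.
- lock_knob (a point): Axis of the round knurled lock knob (38 mm diameter) on the cabinet's top, fixed point at mid grip, 150 mm above the bench; knob top 11 mm above it, cabinet top 15 mm below. Turns either way without stops (0.1 N m). Its hidden cam holds the drawer over a bit more than half of each turn and frees it over the rest. Turned while the drawer is out, it may bar closing. How it is left does not matter.
- weight: Pressing weight, 0.45 kg, starting inside the drawer: dark steel slab 64 (its x) x 44 (its y) x 18 mm with an upright round steel knob on its middle, 24 mm in diameter, from 24 to 46 mm above the slab's underside, on a 14 mm neck. Origin: centre of the underside; z up.
- stack_top (a point): Middle of the top of the stack of white leaf books on the stand's higher step: 84 x 84 mm, level, 100 mm above the bench, x and y along its edges, x away from the lower step. Around it: the higher step at 77 mm, two low grey blocks and a dowel that reaches 117 mm, 120 mm away towards -y.
- cabinet: Small wooden cabinet, fixed: 200 mm deep (x) x 264 mm wide (y) x 135 mm high. Origin: centre of the underside; its front (drawer) faces its -x.
- stand: Fixed two-step wooden stand, 200 x 200 mm, lower step (its -x half) 37 mm high with an open book on it, higher step 77 mm. Origin: centre of the underside.
- tin1: Small round aluminium screw-lid tin, 0.12 kg, standing on the bench: 48 mm diameter at the lid (upper 16 mm), 45 mm below, 40 mm high. Origin: centre of the underside; z up. Three to five such tins are present; absent ones read None from the start.
- tin2: Small round aluminium screw-lid tin, 0.12 kg, standing on the bench: 48 mm diameter at the lid (upper 16 mm), 45 mm below, 40 mm high. Origin: centre of the underside; z up. Three to five such tins are present; absent ones read None from the start.
- tin3: Small round aluminium screw-lid tin, 0.12 kg, standing on the bench: 48 mm diameter at the lid (upper 16 mm), 45 mm below, 40 mm high. Origin: centre of the underside; z up. Three to five such tins are present; absent ones read None from the start.
- tin4: Small round aluminium screw-lid tin, 0.12 kg, standing on the bench: 48 mm diameter at the lid (upper 16 mm), 45 mm below, 40 mm high. Origin: centre of the underside; z up. Three to five such tins are present; absent ones read None from the start.
- tin5: Small round aluminium screw-lid tin, 0.12 kg, standing on the bench: 48 mm diameter at the lid (upper 16 mm), 45 mm below, 40 mm high. Origin: centre of the underside; z up. Three to five such tins are present; absent ones read None from the start.
- canister: Bystander: taller aluminium can, 60 mm diameter, 85 mm high. Not one of the tins.
- wagon: Bystander: leaf cutter, a wooden frame 85 x 98 x 34 mm with steel blades.
- mug: Bystander: white mug 76 mm diameter, 90 mm high.
- cards: Bystander: banded bundle of cards 88 x 88 x 32 mm.
- knife: Bystander: a 160 mm spatula-like palette knife lying flat.
- tweezers: Bystander: dark tweezers 120 x 16 x 9 mm lying flat among the tins.

How it is judged:
By the outcome, as a careful person would: the job done as asked, in the order asked, and still so for the second after the job is handed in, with the robot touching nothing.
Of tin1, tin2, tin3, tin4, tin5 only 3 to 5 are there at a start; the rules pass over those that are not, and their reading is None.
At some moment in a run one of tin1, tin2, tin3, tin4, tin5 may be knocked a few centimetres aside while the robot is not near it.
It also fails if it takes over 210 s, if anything falls off the work surface, if the arm or the gripper's body presses on something with over 40 N, if the wrist force passes 120 N, or if a joint passes its speed limit or range.

## Working session

There is one attempt and no reset: what is moved stays moved. The work goes in short steps, Python scripts to look and compute and a tool call to move; the robot and the scene stay as the last step left them, time stands still between calls to the robot, and variables do not carry over. Pictures are saved under pics/ and viewed, at most 14 in all, crops included, and the job is handed in when it is done.

Besides the shell and the picture viewer there is one more tool, called after "Emit:" by a JSON object that holds its "name" and its "arguments". carry_out: Moves the arm, as the interface text tells. Its arguments: {"type":"object","properties":{"deltas":{"type":"array"},"newtons":{"type":"number"}},"required":["deltas"]}

```bash
ls; mkdir -p pics
python3 - <<'E'
from cell import read_state, viewer, manip, models
import cv2
s=read_state(); print(s)
for c in("scene","side","wrist"):
    print(c,viewer.camera_params(c))
a=[viewer.camera(c) for c in("scene","side")]
import numpy as np
for n,i in zip(("scene","side"),a): cv2.imwrite(f"pics/{n}0.png",cv2.resize(i[...,::-1],(800,600),interpolation=cv2.INTER_CUBIC))
E
```

```text
pics
{'clock': 0.0, 'joints': array([-1.32958717e+00,  3.00449118e-01,  1.52157982e+00, -1.06941132e-06,
        1.32071527e+00, -6.65769412e-02]), 'qd': array([ 0.00097483,  0.00106098, -0.0009347 , -0.00225522,  0.00091127,
       -0.00103779]), 'effort': array([ 3.29821614e-04, -5.31805229e+01, -3.52730477e+01,  7.07738986e-02,
        2.43594573e-02, -9.89643763e-05]), 'eef_pos': array([ 166.56747185, -523.89147572,  204.89892769]), 'eef_rot': array([-3.14044358e+00, -7.55769845e-05,  3.07786318e-01]), 'wrist_force': array([-0.86292247, -0.43877942,  0.83358037]), 'moment': array([-0.03818008, -0.03104944, -0.00599543]), 'finger_force': 0.0, 'finger_gap': 93.9364253228895}
scene {'fovy': 43.33334648930182, 'cx': 256.481127498993, 'cy': 194.70646388778627, 'eye': array([ 965.27546524, -593.26068056, 1188.25936161]), 'attitude': array([0.60159564, 0.00784632, 0.575403  ])}
side {'fovy': 47.28643949441751, 'cx': 255.71405370894672, 'cy': 189.0172544324641, 'eye': array([ 360.08592706,  816.23366442, 1013.54829139]), 'attitude': array([ 7.13450470e-01,  2.12837386e-04, -2.92848635e+00])}
wrist {'fovy': 67.74352160506152, 'cx': 256.08152399871074, 'cy': 192.49926126174572, 'T_tool_cam': array([[ 6.09969921e-04,  9.58633835e-01,  2.84641528e-01,
         8.35134919e+01],
       [ 9.99999386e-01, -8.48077767e-04,  7.13270817e-04,
         7.04701595e-01],
       [ 9.25163690e-04,  2.84640918e-01, -9.58633763e-01,
        -1.79002274e+02],
       [ 0.00000000e+00,  0.00000000e+00,  0.00000000e+00,
         1.00000000e+00]])}
```

View pics/scene0.png

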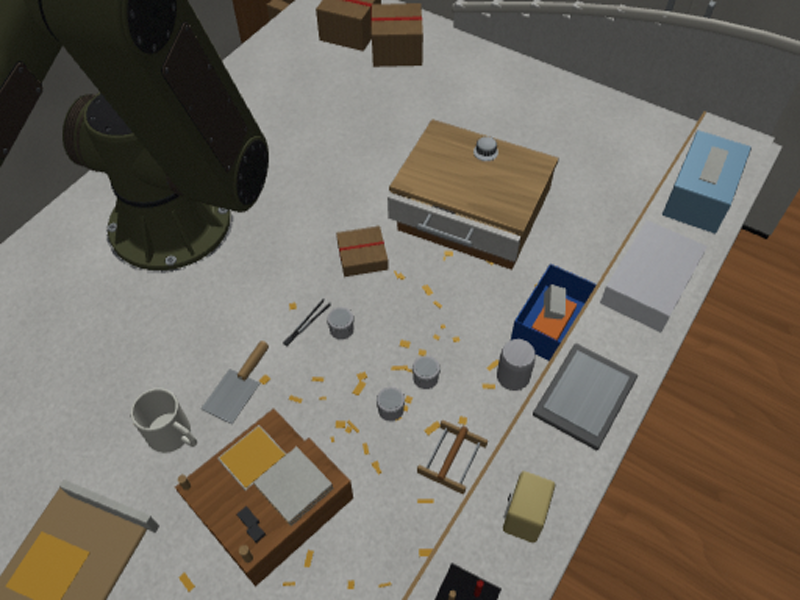

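View pics/side0.png

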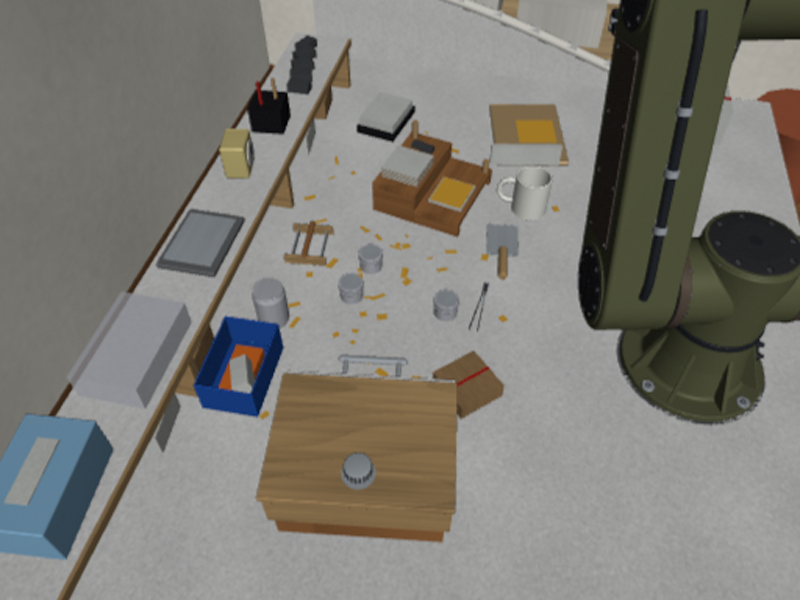

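The scene picture shows three tins at (341,322), (426,371) and (390,403), with the handle at (446,229), the knob at (486,147) and the stack at (293,484). The side picture shows the same things, with the knob at (358,468), the handle at (373,359), the tins at (446,304), (351,288) and (371,258), and the stack at (408,165).

```bash
cat > h.py <<'E'
import numpy as np, cv2
from cell import read_state, viewer, manip, models
from scipy.spatial.transform import Rotation as R
from scipy.optimize import least_squares
def cam(name, st=None):
    p=viewer.camera_params(name); f=192/np.tan(np.radians(p["fovy"]/2))
    if name=="wrist":
        st=st or read_state(); T=np.eye(4); T[:3,:3]=R.from_euler('xyz',st["eef_rot"]).as_matrix(); T[:3,3]=st["eef_pos"]
        T=T@p["T_tool_cam"]; return f,p["cx"],p["cy"],T[:3,:3],T[:3,3]
    return f,p["cx"],p["cy"],R.from_euler('xyz',p["attitude"]).as_matrix(),np.array(p["eye"])
def proj(c,P):
    f,cx,cy,A,e=c; q=(np.atleast_2d(P)-e)@A
    return np.c_[cx+f*q[:,0]/-q[:,2], cy-f*q[:,1]/-q[:,2]]
def ray(c,uv):
    f,cx,cy,A,e=c; d=A@np.array([(uv[0]-cx)/f,-(uv[1]-cy)/f,-1]); return e,d
def onz(c,uv,z):
    e,d=ray(c,uv); return e+d*(z-e[2])/d[2]
def tri(*cu):
    M=np.zeros((3,3));b=np.zeros(3)
    for c,uv in cu:
        e,d=ray(c,uv); d/=np.linalg.norm(d); Q=np.eye(3)-np.outer(d,d); M+=Q;b+=Q@e
    return np.linalg.solve(M,b)
def cen(m):
    r=m["region"].astype(np.uint8); k=cv2.moments(r,True); return np.array([k['m10']/k['m00'],k['m01']/k['m00']])
# wrist: world target -> tool dp at the commanded pose
def dp(target,st=None):
    st=st or read_state(); return R.from_euler('xyz',st["eef_rot"]).as_matrix().T@(np.array(target)-st["eef_pos"])
E
python3 - <<'E'
from h import *
np.set_printoptions(precision=1,suppress=True)
S,D=cam("scene"),cam("side"); k=512/800
viewer.camera("scene");viewer.camera("side")
def two(a,b): return tri((S,np.array(a)*k),(D,np.array(b)*k))
print("knob",two((486,143),(358,464)))
print("handle",two((419,219),(406,361)),two((473,239),(340,358)))
for n,a,b in [("bl",(433,121),(455,506)),("br",(558,157),(260,500)),("fr",(519,235),(285,374)),("fl",(390,190),(458,378))]:
    print(n,two(a,b),onz(S,np.array(a)*k,135)[:2],onz(D,np.array(b)*k,135)[:2])
for n,a,b in [("far",(295,448),(407,147)),]: print(n)
for uv in [(255,485),(295,448),(331,483),(292,521)]: print("stackS",onz(S,np.array(uv)*k,100))
for uv in [(382,166),(401,146),(434,156),(418,182)]: print("stackD",onz(D,np.array(uv)*k,100))
for lab in ("tin1","lock_knob","drawer_handle"):
  for n,c,z in(("scene",S,20),("side",D,20)):
    for m in models.cut_out(n,lab): print(lab,n,round(m["p"],2),cen(m),m["box"],onz(c,cen(m),z)[:2])
E
```

```text
knob [507.4 401.6 159.1]
handle [484.2 195.2 122.6] [590.2 209.8 119.1]
bl [371.8 422.7 134.2] [374.6 422.5] [369.6 422. ]
br [630.7 468.6 131.6] [633.5 466.2] [627.7 469.2]
fr [661.1 260.1 124.9] [662.  250.9] [659.9 267.2]
fl [400.9 218.4 132.9] [405.4 217.4] [397.9 218.1]
far
stackS [ 546.5 -366.   100. ]
stackS [ 560.6 -285.9  100. ]
stackS [ 640.8 -301.5  100. ]
stackS [ 626.9 -379.4  100. ]
stackD [ 639.9 -301.1  100. ]
stackD [ 615.2 -376.7  100. ]
stackD [ 538.9 -357.5  100. ]
stackD [ 555.6 -266.   100. ]
tin1 scene 0.74 [250.1 257.4] [240.7, 247.0, 256.7, 270.6] [ 618.1 -106.6]
tin1 scene 0.71 [272.4 237.3] [265.0, 227.3, 283.1, 249.0] [636.  -21.6]
tin1 scene 0.64 [217.8 206.3] [211.1, 199.7, 226.1, 220.1] [449.2 -19.8]
tin1 side 0.67 [236.6 166.2] [229.5, 154.7, 246.3, 174.5] [ 620.7 -104. ]
tin1 side 0.66 [224.3 184.7] [217.4, 176.1, 233.3, 195.7] [638.6 -21.2]
tin1 side 0.53 [285.  195.2] [276.9, 185.1, 297.3, 207.2] [452.5 -19. ]
lock_knob scene 0.79 [301.  122.8] [247.0, 77.3, 357.6, 173.5] [488.6 391.7]
lock_knob scene 0.67 [290.2 144.8] [247.5, 123.9, 334.2, 169.8] [506.8 292.3]
lock_knob side 0.86 [231.4 291.2] [163.7, 227.0, 291.6, 350.4] [530.3 317.8]
drawer_handle scene 0.7 [217.6 206.5] [208.0, 198.5, 225.0, 217.9] [449.  -20.5]
drawer_handle scene 0.69 [289.5 144.4] [248.5, 119.3, 330.8, 166.8] [504.2 292.4]
drawer_handle side 0.83 [236.9 234.3] [188.9, 226.9, 281.9, 243.6] [558.  147.6]
drawer_handle side 0.42 [301.5 245.2] [277.7, 225.6, 322.2, 269.8] [379.1 145.7]
```

Emit:
{"name": "carry_out", "arguments": {"deltas": [{"dp": [270,-290,-15],"roll": 7,"gripper": 1},{"dp": [270,-290,-15],"roll": 8,"gripper": 1},{"dp": [270,-290,-15],"roll": 8,"gripper": 1},{"dp": [270,-290,-15],"roll": 8,"gripper": 1},{"dp": [270,-290,-15],"roll": 8,"gripper": 1},{"dp": [270,-290,-15],"roll": 8,"gripper": 1},{"dp": [270,-290,-15],"roll": 8,"gripper": 1},{"dp": [270,-290,-15],"roll": 8,"gripper": 1},{"dp": [270,-290,-15],"roll": 8,"gripper": 1},{"dp": [300,-330,-25],"roll": 8,"gripper": 1},{"dp": [330,-360,-25],"roll": 8,"gripper": 1},{"dp": [358,-389,-25],"roll": 8,"gripper": 1}]}}

```text
clock: 1.5
eef_pos: [377.5, -69.6, 230.5]
eef_rot: [3.141, -0.002, 0.168]
wrist_force: [0.7, -1.5, -0.2]
finger_gap: 94.2
finger_force: 0.0
```

Emit:
{"name": "carry_out", "arguments": {"deltas": [{"dp": [146,-203,0],"roll": 0,"gripper": 1},{"dp": [146,-203,0],"roll": 0,"gripper": 1},{"dp": [146,-203,0],"roll": 0,"gripper": 1},{"dp": [146,-203,0],"roll": 0,"gripper": 1},{"dp": [146,-203,0],"roll": 0,"gripper": 1},{"dp": [146,-203,0],"roll": 0,"gripper": 1},{"dp": [146,-203,0],"roll": 0,"gripper": 1},{"dp": [146,-203,0],"roll": 0,"gripper": 1},{"dp": [146,-203,0],"roll": 0,"gripper": 1}]}}

```text
clock: 2.25
eef_pos: [486.8, 152.6, 229.4]
eef_rot: [3.141, 0.001, 0.169]
wrist_force: [-0.8, 0.1, 0.3]
finger_gap: 94.3
finger_force: 0.0
```

Run:
```python
from h import *
np.set_printoptions(precision=1,suppress=True)
s=read_state();print(s["clock"],s["eef_pos"],s["eef_rot"],s["qd"])
c=cam("wrist",s);i=viewer.camera("wrist")
np.save("w1.npy",np.r_[s["eef_pos"],s["eef_rot"]])
cv2.imwrite("pics/w1.png",cv2.resize(i[...,::-1],(800,600),interpolation=cv2.INTER_CUBIC))
print(proj(c,[[537,202,112],[484,195,112],[590,210,112],[507,402,150]])*800/512)
```

```text
2.25 [486.8 152.6 229.4] [3.1 0.  0.2] [-0. -0.  0.  0. -0. -0.]
[[337.7 209.2]
 [337.9 288.3]
 [335.9 121. ]
 [-27.2 207.8]]
```

View pics/w1.png

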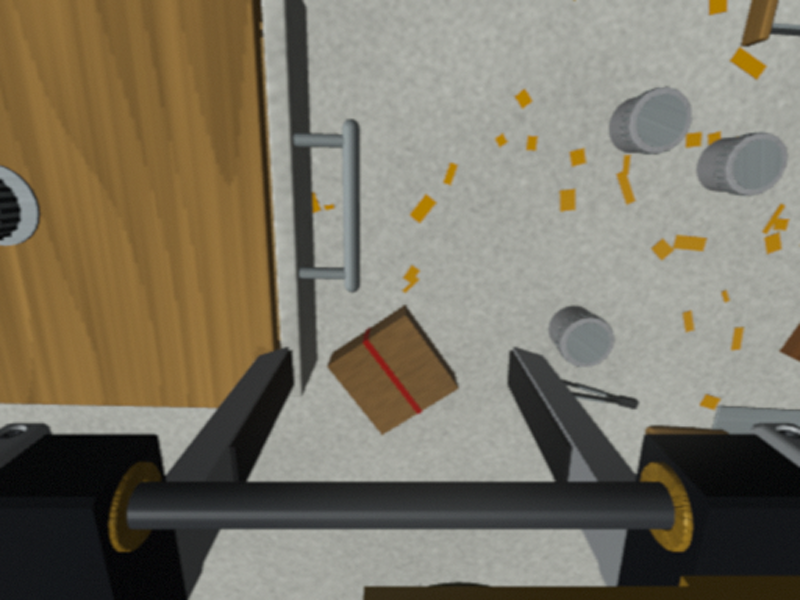

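The wrist picture shows the handle bar from (352,121) to (353,290), centred at (352,205) and aligned with the tool's x axis. The knob's edge shows at the left, at about (5,207).

Run:
```python
from h import *
np.set_printoptions(precision=1,suppress=True)
s=read_state();c=cam("wrist",s);D=cam("side");S=cam("scene")
print([onz(c,np.array(u)*.64,112) for u in((352,121),(352,205),(353,290))])
h=np.array((352,205))*.64
print("tri",tri((c,h),(S,np.array((446,228))*.64)),tri((c,h),(D,np.array((373,359))*.64)))
print(dp(onz(c,h,112)+[0,0,-9]))
for u in((12,207),): print("knob right edge?",onz(c,np.array((37,210))*.64,135))
```

```text
[array([591.8, 199.7, 112. ]), array([541.3, 192.7, 112. ]), array([484.6, 184.2, 112. ])]
tri [544.3 190.3 140. ] [540.1 192.8 108. ]
[ 60.5 -30.9 126.7]
knob right edge? [508.7 377.4 135. ]
```

Emit:
{"name": "carry_out", "arguments": {"deltas": [{"dp": [30,-15,20],"roll": 0,"gripper": -0.45},{"dp": [60,-31,45],"roll": 0,"gripper": -0.45},{"dp": [60,-31,70],"roll": 0,"gripper": -0.45},{"dp": [60,-31,70],"roll": 0,"gripper": -0.45},{"dp": [60,-31,70],"roll": 0,"gripper": -0.45},{"dp": [60,-31,70],"roll": 0,"gripper": -0.45},{"dp": [60,-31,90],"roll": 0,"gripper": -0.45},{"dp": [60,-31,110],"roll": 0,"gripper": -0.45},{"dp": [60,-31,125],"roll": 0,"gripper": -0.45},{"dp": [60,-31,134],"roll": 0,"gripper": -0.45},{"dp": [60,-31,134],"roll": 0,"gripper": -0.45}]}}

```text
clock: 3.22
eef_pos: [540.8, 193.0, 95.8]
eef_rot: [3.142, 0.0, 0.168]
wrist_force: [0.1, -0.5, 0.2]
finger_gap: 26.9
finger_force: 0.0
```

Emit:
{"name": "carry_out", "arguments": {"deltas": [{"dp": [0,0,0],"roll": 0,"gripper": -1},{"dp": [0,0,0],"roll": 0,"gripper": -1},{"dp": [0,0,0],"roll": 0,"gripper": -1},{"dp": [0,0,0],"roll": 0,"gripper": -1},{"dp": [0,3,0],"roll": 0,"gripper": -1},{"dp": [0,5,0],"roll": 0,"gripper": -1},{"dp": [0,7,0],"roll": 0,"gripper": -1},{"dp": [0,7,0],"roll": 0,"gripper": -1}], "newtons": 20}}

```text
clock: 3.88
eef_pos: [542.3, 189.8, 97.2]
eef_rot: [-3.136, -0.003, 0.169]
wrist_force: [-5.2, 21.6, 5.6]
finger_gap: 10.0
finger_force: 20.0
```

Emit:
{"name": "carry_out", "arguments": {"deltas": [{"dp": [0,5,0],"roll": 0,"gripper": -1},{"dp": [0,7,0],"roll": 0,"gripper": -1},{"dp": [0,7,0],"roll": 0,"gripper": -1}], "newtons": 30}}

```text
clock: 4.13
eef_pos: [542.6, 187.6, 97.2]
eef_rot: [-3.129, -0.003, 0.17]
wrist_force: [-8.6, 59.3, 2.1]
finger_gap: 12.1
finger_force: 30.0
```

Emit:
{"name": "carry_out", "arguments": {"deltas": [{"dp": [0,-8,0],"roll": 0,"gripper": -1},{"dp": [0,-12,0],"roll": 0,"gripper": -0.45},{"dp": [0,-12,0],"roll": 0,"gripper": -0.45},{"dp": [0,-12,0],"roll": 0,"gripper": -0.45},{"dp": [0,-12,-10],"roll": 0,"gripper": -0.45},{"dp": [0,-12,-45],"roll": 0,"gripper": -0.45},{"dp": [0,-12,-85],"roll": 0,"gripper": 0},{"dp": [0,-50,-125],"roll": 0,"gripper": 0.4},{"dp": [0,-90,-140],"roll": 0,"gripper": 0.4},{"dp": [0,-130,-140],"roll": 0,"gripper": 0.4},{"dp": [0,-150,-140],"roll": 0,"gripper": 0.4},{"dp": [0,-150,-140],"roll": 0,"gripper": 0.4}]}}

```text
clock: 5.13
eef_pos: [517.1, 331.5, 236.8]
eef_rot: [-3.14, -0.001, 0.171]
wrist_force: [-0.0, 0.5, -0.0]
finger_gap: 62.4
finger_force: 0.0
```

Run:
```python
from h import *
np.set_printoptions(precision=1,suppress=True)
s=read_state();print(s["clock"],s["eef_pos"],s["eef_rot"],s["wrist_force"])
c=cam("wrist",s);i=viewer.camera("wrist")
cv2.imwrite("pics/w2.png",cv2.resize(i[...,::-1],(800,600),interpolation=cv2.INTER_CUBIC))
print(proj(c,[[541,192.7,112],[507,402,161]])*800/512)
```

```text
5.1333 [517.1 331.5 236.8] [-3.1 -0.   0.2] [-0.   0.5 -0. ]
[[599.7 292.3]
 [280.7 310.1]]
```

View pics/w2.png

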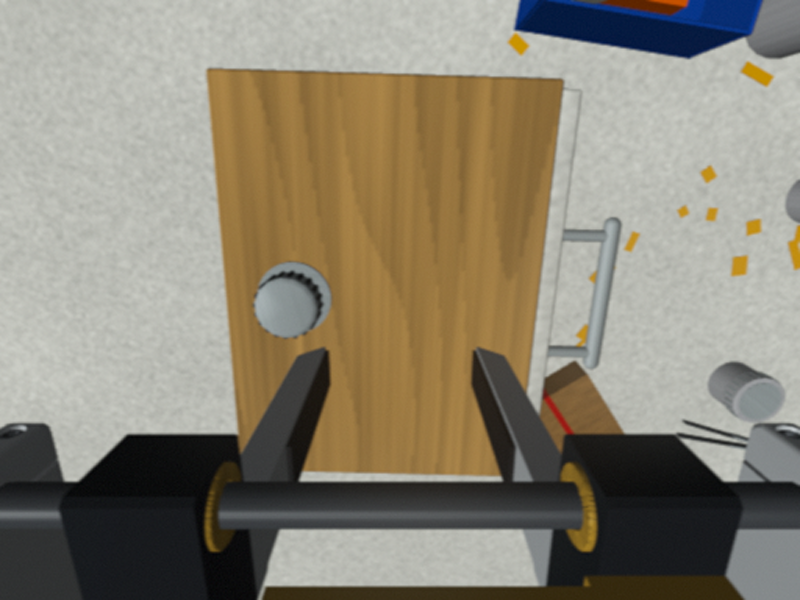

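The picture shows the knob's top centred at about (287,306), and the drawer still shut.

Run:
```python
from h import *
np.set_printoptions(precision=1,suppress=True)
s=read_state();c=cam("wrist",s);S=cam("scene");D=cam("side")
u=np.array((287,306))*.64
k=onz(c,u,161);print(k,tri((c,u),(S,np.array((486,143))*.64)),tri((c,u),(D,np.array((358,464))*.64)))
print("handle",onz(c,np.array((602,294))*.64,112))
print(dp([k[0],k[1],140]))
```

```text
[511.1 396.  161. ] [511.3 395.  165.6] [508.5 398.1 152.4]
handle [540.6 188.5 112. ]
[  4.7 -66.9  96.3]
```

Emit:
{"name": "carry_out", "arguments": {"deltas": [{"dp": [5,-40,10],"roll": 0,"gripper": 0.4},{"dp": [5,-67,30],"roll": 0,"gripper": 0.4},{"dp": [5,-67,55],"roll": 0,"gripper": 0.4},{"dp": [5,-67,80],"roll": 0,"gripper": 0.4},{"dp": [5,-67,97],"roll": 0,"gripper": 0.4},{"dp": [5,-67,97],"roll": 0,"gripper": 0.4},{"dp": [5,-67,97],"roll": 0,"gripper": -1},{"dp": [5,-67,97],"roll": 0,"gripper": -1},{"dp": [5,-67,97],"roll": 0,"gripper": -1},{"dp": [5,-67,97],"roll": 0,"gripper": -1},{"dp": [5,-67,97],"roll": 0,"gripper": -1}], "newtons": 30}}

```text
clock: 6.1
eef_pos: [511.1, 400.5, 139.7]
eef_rot: [-3.129, -0.004, 0.17]
wrist_force: [0.1, 45.3, -13.6]
finger_gap: 37.4
finger_force: 30.0
```

Emit:
{"name": "carry_out", "arguments": {"deltas": [{"dp": [0,0,0],"roll": -7,"gripper": -1},{"dp": [0,0,0],"roll": -14,"gripper": -1},{"dp": [0,0,0],"roll": -21,"gripper": -1},{"dp": [0,0,0],"roll": -28,"gripper": -1},{"dp": [0,0,0],"roll": -35,"gripper": -1},{"dp": [0,0,0],"roll": -42,"gripper": -1},{"dp": [0,0,0],"roll": -49,"gripper": -1},{"dp": [0,0,0],"roll": -56,"gripper": -1},{"dp": [0,0,0],"roll": -63,"gripper": -1},{"dp": [0,0,0],"roll": -70,"gripper": -1},{"dp": [0,0,0],"roll": -77,"gripper": -1},{"dp": [0,0,0],"roll": -84,"gripper": -1}]}}

```text
clock: 7.1
eef_pos: [508.2, 399.7, 139.4]
eef_rot: [-3.137, -0.009, 1.643]
wrist_force: [-22.7, 32.1, 0.5]
finger_gap: 36.9
finger_force: 30.0
```

Emit:
{"name": "carry_out", "arguments": {"deltas": [{"dp": [0,0,0],"roll": -6,"gripper": -1},{"dp": [0,0,0],"roll": -6,"gripper": -1},{"dp": [0,0,0],"roll": -6,"gripper": 0.2},{"dp": [0,0,0],"roll": -6,"gripper": 0.2},{"dp": [0,0,0],"roll": -6,"gripper": 0.2},{"dp": [0,0,-20],"roll": -6,"gripper": 0.2},{"dp": [0,0,-50],"roll": -6,"gripper": 0.2},{"dp": [0,0,-60],"roll": 0,"gripper": 0.2},{"dp": [0,0,-60],"roll": 7,"gripper": 0.2},{"dp": [0,0,-60],"roll": 14,"gripper": 0.2}]}}

```text
clock: 7.93
eef_pos: [512.8, 394.0, 200.0]
eef_rot: [3.14, -0.001, 1.383]
wrist_force: [0.2, 0.0, -0.9]
finger_gap: 56.1
finger_force: 0.0
```

Emit:
{"name": "carry_out", "arguments": {"deltas": [{"dp": [-40,13,0],"roll": 7,"gripper": 0.2},{"dp": [-78,26,0],"roll": 14,"gripper": -0.4},{"dp": [-116,39,0],"roll": 21,"gripper": -0.4},{"dp": [-155,52,0],"roll": 28,"gripper": -0.4},{"dp": [-194,65,0],"roll": 35,"gripper": -0.4},{"dp": [-194,65,0],"roll": 42,"gripper": -0.4},{"dp": [-194,65,0],"roll": 49,"gripper": -0.4},{"dp": [-194,65,0],"roll": 56,"gripper": -0.4},{"dp": [-194,65,0],"roll": 63,"gripper": -0.4},{"dp": [-194,65,30],"roll": 69.6,"gripper": -0.4},{"dp": [-194,65,50],"roll": 69.6,"gripper": -0.4},{"dp": [-194,65,50],"roll": 69.6,"gripper": -0.4}]}}

```text
clock: 8.93
eef_pos: [539.7, 190.8, 145.1]
eef_rot: [3.141, 0.006, 0.174]
wrist_force: [-0.8, -0.6, 0.3]
finger_gap: 27.7
finger_force: 0.0
```

Emit:
{"name": "carry_out", "arguments": {"deltas": [{"dp": [0,0,20],"roll": 0,"gripper": -0.42},{"dp": [0,0,40],"roll": 0,"gripper": -0.42},{"dp": [0,0,50],"roll": 0,"gripper": -0.42},{"dp": [0,0,50],"roll": 0,"gripper": -1},{"dp": [0,0,50],"roll": 0,"gripper": -1},{"dp": [0,0,50],"roll": 0,"gripper": -1},{"dp": [0,0,50],"roll": 0,"gripper": -1},{"dp": [0,4,50],"roll": 0,"gripper": -1},{"dp": [0,8,50],"roll": 0,"gripper": -1},{"dp": [0,12,50],"roll": 0,"gripper": -1},{"dp": [0,12,50],"roll": 0,"gripper": -1}], "newtons": 30}}

```text
clock: 9.85
eef_pos: [543.6, 179.6, 100.1]
eef_rot: [-3.141, -0.002, 0.175]
wrist_force: [-3.1, -2.0, 8.1]
finger_gap: 9.9
finger_force: 30.0
```

Emit:
{"name": "carry_out", "arguments": {"deltas": [{"dp": [0,10,0],"roll": 0,"gripper": -1},{"dp": [0,22,0],"roll": 0,"gripper": -1},{"dp": [0,34,0],"roll": 0,"gripper": -1},{"dp": [0,46,0],"roll": 0,"gripper": -1},{"dp": [0,58,0],"roll": 0,"gripper": -1},{"dp": [0,70,0],"roll": 0,"gripper": -1},{"dp": [0,82,0],"roll": 0,"gripper": -1},{"dp": [0,94,0],"roll": 0,"gripper": -1},{"dp": [0,104,0],"roll": 0,"gripper": -1},{"dp": [0,110,0],"roll": 0,"gripper": -1},{"dp": [0,116,0],"roll": 0,"gripper": -1},{"dp": [0,119,0],"roll": 0,"gripper": -1}]}}

```text
clock: 10.85
eef_pos: [560.7, 65.4, 99.7]
eef_rot: [-3.135, 0.007, 0.175]
wrist_force: [-33.3, 37.7, 23.6]
finger_gap: 10.3
finger_force: 29.6
```

Emit:
{"name": "carry_out", "arguments": {"deltas": [{"dp": [0,-3,0],"roll": 0,"gripper": -1},{"dp": [0,-3,0],"roll": 0,"gripper": -0.45},{"dp": [0,-3,0],"roll": 0,"gripper": -0.45},{"dp": [0,-3,0],"roll": 0,"gripper": -0.45},{"dp": [0,-3,-20],"roll": 0,"gripper": -0.45},{"dp": [0,-3,-60],"roll": 0,"gripper": -0.3},{"dp": [0,-3,-100],"roll": 0.5,"gripper": 0.2},{"dp": [-20,-40,-130],"roll": 1.5,"gripper": 0.3},{"dp": [-43,-75,-140],"roll": 1.5,"gripper": 0.3},{"dp": [-60,-103,-140],"roll": 1.5,"gripper": 0.3},{"dp": [-60,-103,-140],"roll": 1.5,"gripper": 0.3},{"dp": [-60,-103,-140],"roll": 1.5,"gripper": 0.3}]}}

```text
clock: 11.85
eef_pos: [486.2, 155.0, 239.4]
eef_rot: [-3.142, -0.002, 0.152]
wrist_force: [0.4, -0.1, 0.7]
finger_gap: 61.1
finger_force: 0.0
```

Run:
```python
from h import *
np.set_printoptions(precision=1,suppress=True)
s=read_state();print(s["clock"],s["eef_pos"],s["eef_rot"],s["wrist_force"])
c=cam("wrist",s);i=viewer.camera("wrist")
cv2.imwrite("pics/w3.png",cv2.resize(i[...,::-1],(800,600),interpolation=cv2.INTER_CUBIC))
print(proj(c,[[560.5,66,112],[544,179,67]])*800/512)
for l in("weight","tin1"):
  for m in models.cut_out("wrist",l): print(l,m["p"],cen(m)/.64,np.array(m["box"])/.64)
```

```text
11.85 [486.2 155.  239.4] [-3.1 -0.   0.2] [ 0.4 -0.1  0.7]
[[547.1 205.1]
 [380.2 199.4]]
weight 0.91 [386.5 249.7] [347.3 217.8 432.7 283.8]
tin1 0.91 [645.7 118.4] [608.4  85.  683.8 146.2]
tin1 0.67 [737.7 123.8] [695.2  92.3 785.2 156.9]
tin1 0.66 [581.7 329.2] [547.2 298.4 611.1 358. ]
tin1 0.39 [239.3 193.7] [  0.    0.5 562.3 403.4]
```

View pics/w3.png

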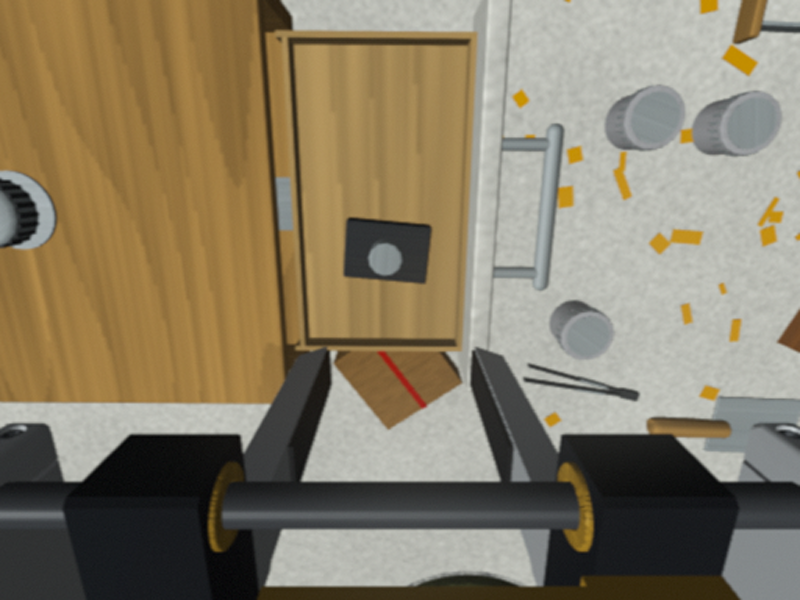

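The drawer is out at its stop and the handle is at (548,207). The weight's slab has corners (348,218), (431,224), (426,283) and (344,277), and its knob top is at (385,259).

Run:
```python
from h import *
np.set_printoptions(precision=2,suppress=True)
s=read_state();c=cam("wrist",s)
k=onz(c,np.array((385,259))*.64,113)
q=np.array([onz(c,np.array(u)*.64,85) for u in((348,218),(431,224),(426,283),(344,277))])
print(k,q.mean(0));e=[q[1]-q[0],q[2]-q[1],q[2]-q[3],q[3]-q[0]]
print([(np.linalg.norm(v),np.degrees(np.arctan2(v[1],v[0]))) for v in e])
print(dp([k[0],k[1],90]))
f=np.array([onz(c,np.array(u)*.64,85)for u in((285,34),(475,34),(460,348),(300,347))]);print(f)
```

```text
[508.97 166.56 113.  ] [509.57 165.85  85.  ]
[(np.float64(61.26888060671434), np.float64(-85.56546523871734)), (np.float64(44.99244933541737), np.float64(-175.23017869847095)), (np.float64(62.87766527107824), np.float64(-85.77022108667225)), (np.float64(44.78717903328484), np.float64(-177.28649081487106))]
[ 23.34 -10.05 148.32]
[[642.58 252.75  85.  ]
 [661.12 128.95  85.  ]
 [440.59  97.27  85.  ]
 [422.41 224.08  85.  ]]
```

Emit:
{"name": "carry_out", "arguments": {"deltas": [{"dp": [12,-5,25],"roll": 0,"gripper": 0.1},{"dp": [23,-10,60],"roll": 0,"gripper": 0.1},{"dp": [23,-10,90],"roll": 0,"gripper": 0.1},{"dp": [23,-10,110],"roll": 0,"gripper": 0.1},{"dp": [23,-10,130],"roll": 0,"gripper": 0.1},{"dp": [23,-10,144],"roll": 0,"gripper": 0.1},{"dp": [23,-10,149],"roll": 0,"gripper": 0.1},{"dp": [23,-10,149],"roll": 0,"gripper": 0.1},{"dp": [23,-10,149],"roll": 0,"gripper": -1},{"dp": [23,-10,149],"roll": 0,"gripper": -1},{"dp": [23,-10,149],"roll": 0,"gripper": -1},{"dp": [23,-10,149],"roll": 0,"gripper": -1}], "newtons": 40}}

```text
clock: 13.0
eef_pos: [508.5, 167.3, 90.4]
eef_rot: [-3.141, -0.001, 0.149]
wrist_force: [0.1, 1.4, 0.0]
finger_gap: 28.4
finger_force: 0.0
```

Emit:
{"name": "carry_out", "arguments": {"deltas": [{"dp": [0,0,0],"roll": 0,"gripper": -1},{"dp": [0,0,-8],"roll": 0,"gripper": -1},{"dp": [0,0,-25],"roll": 0,"gripper": -1},{"dp": [0,0,-50],"roll": 0,"gripper": -1},{"dp": [0,0,-80],"roll": 0,"gripper": -1},{"dp": [0,0,-110],"roll": 0,"gripper": -1},{"dp": [0,0,-110],"roll": 0,"gripper": -1}]}}

```text
clock: 13.58
eef_pos: [509.8, 167.7, 205.8]
eef_rot: [-3.141, -0.008, 0.149]
wrist_force: [1.0, 0.1, -2.6]
finger_gap: 22.8
finger_force: 40.0
```

Emit:
{"name": "carry_out", "arguments": {"deltas": [{"dp": [-6,30,-20],"roll": 2,"gripper": -1},{"dp": [-12,70,-25],"roll": 4,"gripper": -1},{"dp": [-20,110,-25],"roll": 6,"gripper": -1},{"dp": [-26,150,-25],"roll": 8,"gripper": -1},{"dp": [-33,190,-25],"roll": 10,"gripper": -1},{"dp": [-40,230,-25],"roll": 12,"gripper": -1},{"dp": [-47,270,-25],"roll": 14,"gripper": -1},{"dp": [-54,310,-25],"roll": 15,"gripper": -1},{"dp": [-61,350,-25],"roll": 15,"gripper": -1},{"dp": [-68,390,-25],"roll": 15,"gripper": -1},{"dp": [-74,425,-25],"roll": 15,"gripper": -1},{"dp": [-78,451,-25],"roll": 15,"gripper": -1}]}}

```text
clock: 14.58
eef_pos: [496.9, -293.1, 223.8]
eef_rot: [-3.141, 0.001, -0.114]
wrist_force: [1.0, 1.1, -3.6]
finger_gap: 23.3
finger_force: 40.0
```

Emit:
{"name": "carry_out", "arguments": {"deltas": [{"dp": [0,0,0],"roll": 0,"gripper": -1},{"dp": [0,0,0],"roll": 0,"gripper": -1}]}}

```text
clock: 14.75
eef_pos: [497.2, -291.2, 223.6]
eef_rot: [-3.141, 0.002, -0.115]
wrist_force: [-0.8, 0.7, -4.2]
finger_gap: 23.3
finger_force: 40.0
```

Run:
```python
from h import *
np.set_printoptions(precision=3,suppress=True)
s=read_state();print(s["clock"],s["eef_pos"],s["eef_rot"],s["qd"],s["finger_gap"])
c=cam("wrist",s);i=viewer.camera("wrist")
np.save("w4.npy",np.r_[s["eef_pos"],s["eef_rot"]])
cv2.imwrite("pics/w4.png",cv2.resize(i[...,::-1],(800,600),interpolation=cv2.INTER_CUBIC))
print(proj(c,[[593.7,-333,100]])*800/512)
```

```text
14.75 [ 497.235 -291.17   223.577] [-3.141  0.002 -0.115] [ 0.044 -0.025  0.021  0.005 -0.     0.01 ] 23.262777418244777
[[447.693 140.022]]
```

View pics/w4.png

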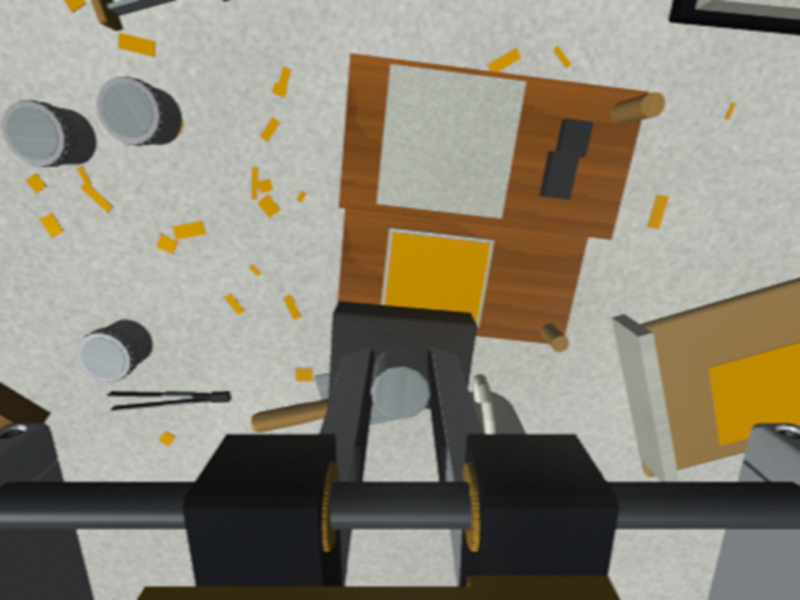

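The stack top has corners (388,65), (525,82), (502,218) and (376,204). The held slab's far edge runs from (337,304) to (474,318).

Run:
```python
from h import *
np.set_printoptions(precision=2,suppress=True)
s=read_state();c=cam("wrist",s)
ang=lambda v:np.degrees(np.arctan2(v[1],v[0]))
q=np.array([onz(c,np.array(u)*.64,100) for u in((388,65),(525,82),(502,218),(376,204))])
print(q,q.mean(0));e=[q[1]-q[0],q[2]-q[1],q[2]-q[3],q[3]-q[0]]
print([(np.linalg.norm(v),ang(v)) for v in e])
zt=s["eef_pos"][2]-5
a=onz(c,np.array((337,304))*.64,zt);b=onz(c,np.array((474,318))*.64,zt);print("slab edge",a,b,np.linalg.norm(a-b),ang(b-a))
print(dp([*q.mean(0)[:2],150]), dp([593.7,-333,150]))
# stack height: triangulate corners with scene picture
S=cam("scene")
for u,v in zip(((388,65),(525,82),(502,218),(376,204)),((331,483),(292,521),(255,485),(295,448))): print(tri((c,np.array(u)*.64),(S,np.array(v)*.64)))
```

```text
[[ 641.26 -299.21  100.  ]
 [ 622.33 -381.99  100.  ]
 [ 540.93 -363.94  100.  ]
 [ 559.54 -281.27  100.  ]] [ 591.02 -331.6   100.  ]
[(np.float64(84.91738415535566), np.float64(-102.87875396944041)), (np.float64(83.37735992395656), np.float64(167.49830613108358)), (np.float64(84.73822321868298), np.float64(-102.68615084273884)), (np.float64(83.66357676743493), np.float64(167.62004341365795))]
slab edge [ 527.97 -266.7   218.86] [ 515.01 -324.86  218.86] 59.59451939453507 -102.5608110847352
[97.69 30.68 73.7 ] [100.52  31.76  73.69]
[ 640.93 -300.2    98.9 ]
[ 624.39 -380.73   98.01]
[ 541.25 -364.9    90.73]
[ 557.95 -281.92   90.32]
```

Emit:
{"name": "carry_out", "arguments": {"deltas": [{"dp": [30,10,0],"roll": 0.5,"gripper": -1},{"dp": [60,20,10],"roll": 0.5,"gripper": -1},{"dp": [85,26,30],"roll": 0.5,"gripper": -1},{"dp": [97,30,50],"roll": 0.5,"gripper": -1},{"dp": [97,30,70],"roll": 0.5,"gripper": -1},{"dp": [97,30,80],"roll": 0.5,"gripper": -1},{"dp": [97,30,88],"roll": 0.5,"gripper": -1},{"dp": [97,30,94],"roll": 0.5,"gripper": -1},{"dp": [97,30,96],"roll": 0.5,"gripper": -1},{"dp": [97,30,98],"roll": 0.5,"gripper": -1},{"dp": [97,30,98],"roll": 0.5,"gripper": -1}]}}

```text
clock: 15.72
eef_pos: [591.0, -331.1, 127.4]
eef_rot: [3.141, -0.001, -0.122]
wrist_force: [0.4, 0.4, -2.8]
finger_gap: 22.8
finger_force: 40.0
```

Emit:
{"name": "carry_out", "arguments": {"deltas": [{"dp": [0,0,1.5],"roll": 0,"gripper": -1},{"dp": [0,0,3],"roll": 0,"gripper": -1},{"dp": [0,0,3],"roll": 0,"gripper": -1}]}}

```text
clock: 15.97
eef_pos: [590.9, -331.1, 123.6]
eef_rot: [3.142, -0.0, -0.122]
wrist_force: [-0.8, 0.1, -4.4]
finger_gap: 23.4
finger_force: 40.0
```

Emit:
{"name": "carry_out", "arguments": {"deltas": [{"dp": [0,0,1],"roll": 0,"gripper": -1},{"dp": [0,0,2],"roll": 0,"gripper": -1},{"dp": [0,0,2],"roll": 0,"gripper": -1}]}}

```text
clock: 16.22
eef_pos: [591.0, -331.2, 123.3]
eef_rot: [3.141, -0.001, -0.122]
wrist_force: [-5.7, 2.6, 8.8]
finger_gap: 23.2
finger_force: 40.0
```

Emit:
{"name": "carry_out", "arguments": {"deltas": [{"dp": [0,0,-0.5],"roll": 0,"gripper": -0.4},{"dp": [0,0,-0.5],"roll": 0,"gripper": -0.2},{"dp": [0,0,-0.5],"roll": 0,"gripper": 0},{"dp": [0,0,-0.5],"roll": 0,"gripper": 0},{"dp": [0,0,-0.5],"roll": 0,"gripper": 0},{"dp": [0,0,-20],"roll": 0,"gripper": 0},{"dp": [0,0,-50],"roll": 0,"gripper": 0},{"dp": [-20,0,-85],"roll": 0,"gripper": 0.5},{"dp": [-45,0,-100],"roll": 0,"gripper": 0.5},{"dp": [-60,0,-100],"roll": 0,"gripper": 0.5},{"dp": [-60,0,-100],"roll": 0,"gripper": 0.5}]}}

```text
clock: 17.13
eef_pos: [529.9, -324.0, 223.5]
eef_rot: [3.14, -0.002, -0.122]
wrist_force: [0.6, -0.8, -0.2]
finger_gap: 69.6
finger_force: 0.0
```

Run:
```python
from h import *
np.set_printoptions(precision=3,suppress=True)
s=read_state();print(s["clock"],s["eef_pos"],s["eef_rot"])
c=cam("wrist",s);i=viewer.camera("wrist")
cv2.imwrite("pics/w5.png",cv2.resize(i[...,::-1],(800,600),interpolation=cv2.INTER_CUBIC))
S,D=cam("scene"),cam("side");viewer.camera("scene");viewer.camera("side")
for n,k in(("scene",S),("side",D)):
  for m in models.cut_out(n,"tin1"): print(n,round(m["p"],2),onz(k,cen(m),20),cen(m))
```

```text
17.1333 [ 529.85  -324.03   223.528] [ 3.14  -0.002 -0.122]
scene 0.76 [643.886 -99.134  20.   ] [259.619 260.006]
scene 0.75 [636.695 -24.023  20.   ] [272.149 238.123]
scene 0.68 [449.904 -19.554  20.   ] [218.021 206.37 ]
side 0.75 [641.415 -26.324  20.   ] [223.854 183.274]
side 0.74 [453.058 -25.27   20.   ] [285.119 193.553]
side 0.48 [647.54  -99.352  20.   ] [227.968 165.968]
```

View pics/w5.png

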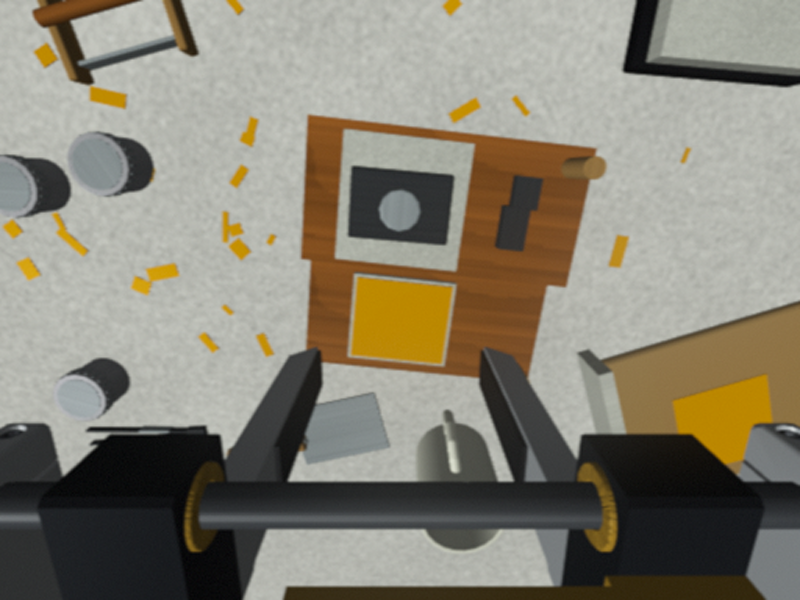

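The weight sits on the stack, with slab corners (352,166), (453,178), (446,244) and (348,236). The stack's corners are (343,128), (475,144), (456,271) and (335,257). The tin lids show at (80,397), (98,163) and (8,187). One tin has been knocked, to about (645,-99) mm.

Run:
```python
from h import *
np.set_printoptions(precision=1,suppress=True)
s=read_state();c=cam("wrist",s);S=cam("scene");D=cam("side")
ang=lambda v:np.degrees(np.arctan2(v[1],v[0]))
w=np.array([onz(c,np.array(u)*.64,118) for u in((352,166),(453,178),(446,244),(348,236))])
q=np.array([onz(c,np.array(u)*.64,100) for u in((343,128),(475,144),(456,271),(335,257))])
print(w.mean(0),q.mean(0),onz(c,np.array((400,210))*.64,146));print([ang(v) for v in(w[1]-w[0],w[2]-w[3],q[1]-q[0],q[2]-q[3])])
for u in((80,397),(98,163),(8,187)):print("lid",onz(c,np.array(u)*.64,40))
for a,b in (((218.02,206.37),(285.12,193.55)),((272.15,238.12),(223.85,183.27)),((259.62,260),(227.97,165.97))): print("tri",tri((S,a),(D,b)))
print("A",dp([451.5,-22,150]))
print("can",tri((S,np.array((516,364))*.64),(D,np.array((270,302))*.64)))
```

```text
[ 592.  -331.1  118. ] [ 593.  -332.8  100. ] [ 592.5 -331.3  146. ]
[np.float64(-103.42264872974833), np.float64(-101.57791017498033), np.float64(-103.41414096863365), np.float64(-103.61559438995754)]
lid [453.5 -24.5  40. ]
lid [ 646.4 -103.4   40. ]
lid [637.5 -27.8  40. ]
tri [452.3 -21.7  24.5]
tri [639.1 -24.8  22.8]
tri [645.7 -99.   21.2]
A [-116.2 -289.7   71.1]
can [768.5  63.2  44.6]
```

Emit:
{"name": "carry_out", "arguments": {"deltas": [{"dp": [-15,-38,0],"roll": -3,"gripper": 0.6},{"dp": [-30,-76,0],"roll": -6,"gripper": 0.6},{"dp": [-45,-114,5],"roll": -9,"gripper": 0.6},{"dp": [-60,-152,15],"roll": -12,"gripper": 0.6},{"dp": [-75,-190,30],"roll": -15.3,"gripper": 0.6},{"dp": [-89,-228,45],"roll": -15.3,"gripper": 0.6},{"dp": [-102,-262,60],"roll": -15.3,"gripper": 0.6},{"dp": [-113,-289,73],"roll": -15.3,"gripper": 0.6},{"dp": [-113,-289,100],"roll": -15.3,"gripper": 0.6},{"dp": [-113,-289,110],"roll": -15.3,"gripper": 0.6},{"dp": [-113,-289,110],"roll": -15.3,"gripper": 0.6}]}}

```text
clock: 18.3
eef_pos: [453.5, -23.0, 109.6]
eef_rot: [-3.14, 0.004, 0.146]
wrist_force: [-0.1, -1.1, 0.1]
finger_gap: 75.1
finger_force: 0.0
```

Run:
```python
from h import *
np.set_printoptions(precision=3,suppress=True)
s=read_state();print(s["clock"],s["eef_pos"],s["eef_rot"])
c=cam("wrist",s);i=viewer.camera("wrist")
cv2.imwrite("pics/w6.png",cv2.resize(i[...,::-1],(800,600),interpolation=cv2.INTER_CUBIC))
print(proj(c,[[453,-23,40]])/.64)
for m in models.cut_out("wrist","tin1"): print(round(m["p"],2),cen(m)/.64,onz(c,cen(m),25))
```

```text
18.3 [453.477 -23.013 109.565] [-3.14   0.004  0.146]
[[399.293 317.055]]
0.95 [452.248  11.401] [616.246 -26.437  25.   ]
0.65 [398.009 312.895] [450.498 -22.504  25.   ]
0.64 [417.096 390.462] [399.416 -42.615  25.   ]
0.63 [595.872  14.068] [625.834 -99.816  25.   ]
0.24 [766.46 292.99] [ 496.242 -243.27    25.   ]
```

View pics/w6.png

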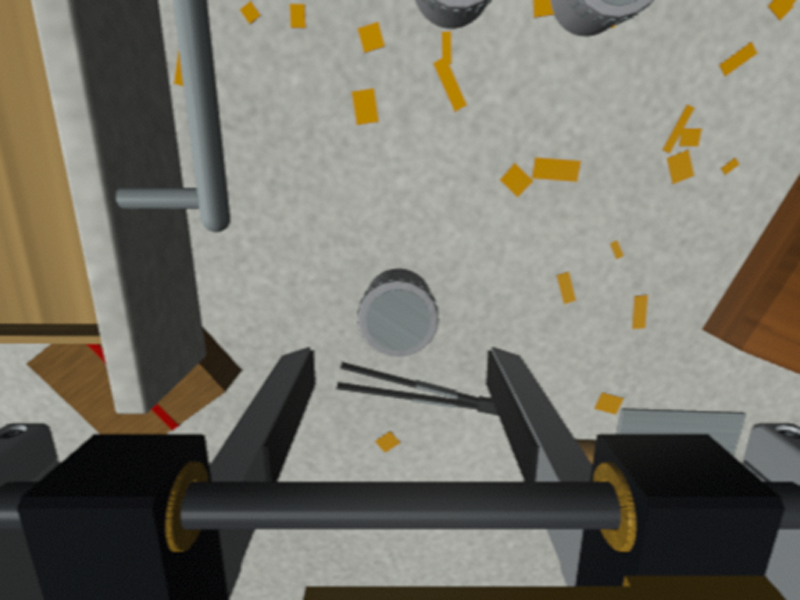

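Tin A's lid is at (398,318), as predicted. The tweezers lie below it and the cards' corner is at (240,370).

Run:
```python
from h import *
np.set_printoptions(precision=1,suppress=True)
c=cam("wrist")
print(onz(c,np.array((240,370))*.64,32),[onz(c,np.array(u)*.64,6) for u in((342,365),(420,382),(497,405))])
```

```text
[401.4  70.5  32. ] [array([401.8,   8.8,   6. ]), array([396.8, -46.9,   6. ]), array([ 386.9, -104.2,    6. ])]
```

Emit:
{"name": "carry_out", "arguments": {"deltas": [{"dp": [0,0,30],"roll": 0,"gripper": 0.6},{"dp": [0,0,60],"roll": 0,"gripper": 0.6},{"dp": [0,0,85],"roll": 0,"gripper": 0.6},{"dp": [0,0,97],"roll": 0,"gripper": 0.6},{"dp": [0,0,97],"roll": 0,"gripper": 0.6},{"dp": [0,0,97],"roll": 0,"gripper": -0.3},{"dp": [0,0,97],"roll": 0,"gripper": -0.3},{"dp": [0,0,97],"roll": 0,"gripper": -0.3},{"dp": [0,0,97],"roll": 0,"gripper": -0.3},{"dp": [0,0,97],"roll": 0,"gripper": -0.3}], "newtons": 20}}

```text
clock: 19.23
eef_pos: [454.8, -23.3, 15.5]
eef_rot: [3.141, -0.002, 0.145]
wrist_force: [-0.5, 0.8, 8.0]
finger_gap: 47.5
finger_force: 20.0
```

Emit:
{"name": "carry_out", "arguments": {"deltas": [{"dp": [0,0,-15],"roll": 0,"gripper": -0.3},{"dp": [0,0,-50],"roll": 0,"gripper": -0.3},{"dp": [0,0,-90],"roll": 0,"gripper": -0.3},{"dp": [0,0,-130],"roll": 0,"gripper": -0.3},{"dp": [8,-30,-155],"roll": 0,"gripper": -0.3},{"dp": [16,-65,-155],"roll": 0,"gripper": -0.3},{"dp": [25,-105,-155],"roll": 0,"gripper": -0.3},{"dp": [36,-145,-155],"roll": 0,"gripper": -0.3},{"dp": [46,-175,-155],"roll": 0,"gripper": -0.3},{"dp": [46,-186,-155],"roll": 0,"gripper": -0.3},{"dp": [46,-186,-135],"roll": 0,"gripper": -0.3},{"dp": [46,-186,-115],"roll": 0,"gripper": -0.3}]}}

```text
clock: 20.23
eef_pos: [472.9, 168.3, 129.9]
eef_rot: [-3.141, -0.002, 0.147]
wrist_force: [0.0, -0.4, -1.8]
finger_gap: 47.5
finger_force: 20.0
```

Emit:
{"name": "carry_out", "arguments": {"deltas": [{"dp": [0,0,15],"roll": 0,"gripper": -0.3},{"dp": [0,0,28],"roll": 0,"gripper": -0.3},{"dp": [0,0,38],"roll": 0,"gripper": -0.3},{"dp": [0,0,41],"roll": 0,"gripper": -0.3},{"dp": [0,0,41],"roll": 0,"gripper": -0.3}]}}

```text
clock: 20.65
eef_pos: [472.5, 167.2, 88.3]
eef_rot: [3.141, 0.001, 0.145]
wrist_force: [0.4, -0.2, -1.0]
finger_gap: 47.5
finger_force: 20.0
```

Emit:
{"name": "carry_out", "arguments": {"deltas": [{"dp": [0,0,2],"roll": 0,"gripper": -0.3},{"dp": [0,0,4],"roll": 0,"gripper": -0.3},{"dp": [0,0,5],"roll": 0,"gripper": -0.3},{"dp": [0,0,5],"roll": 0,"gripper": -0.3}]}}

```text
clock: 20.98
eef_pos: [472.8, 167.5, 83.8]
eef_rot: [-3.142, -0.0, 0.145]
wrist_force: [-0.6, 0.3, -0.7]
finger_gap: 47.2
finger_force: 20.0
```

Emit:
{"name": "carry_out", "arguments": {"deltas": [{"dp": [0,0,1.5],"roll": 0,"gripper": -0.3},{"dp": [0,0,3],"roll": 0,"gripper": -0.3},{"dp": [0,0,3],"roll": 0,"gripper": -0.3}]}}

```text
clock: 21.23
eef_pos: [473.4, 167.7, 82.1]
eef_rot: [-3.141, -0.002, 0.146]
wrist_force: [-5.2, -1.0, 15.3]
finger_gap: 47.3
finger_force: 20.0
```

Emit:
{"name": "carry_out", "arguments": {"deltas": [{"dp": [0,0,-1],"roll": 0,"gripper": 0.25},{"dp": [0,0,-1],"roll": 0,"gripper": 0.25},{"dp": [0,0,-1],"roll": 0,"gripper": 0.25},{"dp": [0,0,-20],"roll": 0,"gripper": 0.25},{"dp": [0,0,-55],"roll": 0,"gripper": 0.25},{"dp": [0,0,-85],"roll": 0,"gripper": 0.4},{"dp": [20,30,-85],"roll": -7,"gripper": 0.6},{"dp": [40,62,-85],"roll": -14,"gripper": 0.6},{"dp": [60,94,-85],"roll": -21,"gripper": 0.6},{"dp": [80,126,-85],"roll": -28,"gripper": 0.6},{"dp": [100,158,-85],"roll": -35,"gripper": 0.6},{"dp": [120,190,-85],"roll": -42,"gripper": 0.6}]}}

```text
clock: 22.23
eef_pos: [619.9, -4.8, 165.4]
eef_rot: [-3.141, 0.0, 0.885]
wrist_force: [0.6, -0.0, 0.7]
finger_gap: 75.2
finger_force: 0.0
```

Emit:
{"name": "carry_out", "arguments": {"deltas": [{"dp": [-3,14,0],"roll": -7,"gripper": 0.6},{"dp": [-5,28,10],"roll": -14,"gripper": 0.6},{"dp": [-5,28,30],"roll": -18,"gripper": 0.6},{"dp": [-5,28,55],"roll": -18,"gripper": 0.6},{"dp": [-5,28,55],"roll": -18,"gripper": 0.6}]}}

```text
clock: 22.65
eef_pos: [635.3, -24.9, 105.5]
eef_rot: [-3.134, 0.002, 1.192]
wrist_force: [-0.5, -0.1, -0.8]
finger_gap: 75.1
finger_force: 0.0
```

Run:
```python
from h import *
np.set_printoptions(precision=1,suppress=True)
s=read_state();print(s["clock"],s["eef_pos"],s["eef_rot"])
c=cam("wrist",s);viewer.camera("wrist")
print(proj(c,[[638.5,-26.5,25]])/.64)
for m in models.cut_out("wrist","tin1"): print(round(m["p"],2),cen(m)/.64,onz(c,cen(m),28),m["box"])
viewer.camera("scene")
for m in models.cut_out("scene","tin1"): print(round(m["p"],2),onz(cam("scene"),cen(m),20))
```

```text
22.65 [635.3 -24.9 105.5] [-3.1  0.   1.2]
[[406.  310.5]]
0.89 [457.7 408.5] [645.5 -99.6  28. ] [271.3, 230.5, 320.1, 293.2]
0.82 [403.9 310.5] [637.7 -25.1  28. ] [232.4, 168.4, 284.1, 226.0]
0.87 [635.9 -22.2  20. ]
0.62 [418.9 237.7  20. ]
0.56 [643.9 -99.3  20. ]
```

Emit:
{"name": "carry_out", "arguments": {"deltas": [{"dp": [0,3,30],"roll": 0,"gripper": 0.6},{"dp": [0,3,60],"roll": 0,"gripper": 0.6},{"dp": [0,3,82],"roll": 0,"gripper": 0.6},{"dp": [0,3,93],"roll": 0,"gripper": 0.6},{"dp": [0,3,93],"roll": 0,"gripper": 0.6},{"dp": [0,3,93],"roll": 0,"gripper": -0.3},{"dp": [0,3,93],"roll": 0,"gripper": -0.3},{"dp": [0,3,93],"roll": 0,"gripper": -0.3},{"dp": [0,3,93],"roll": 0,"gripper": -0.3},{"dp": [0,3,93],"roll": 0,"gripper": -0.3}]}}

```text
clock: 23.68
eef_pos: [640.6, -25.9, 18.7]
eef_rot: [3.14, -0.0, 1.193]
wrist_force: [-2.3, 1.2, 6.3]
finger_gap: 47.4
finger_force: 20.0
```

Emit:
{"name": "carry_out", "arguments": {"deltas": [{"dp": [0,0,-15],"roll": 0,"gripper": -0.3},{"dp": [0,0,-50],"roll": 0,"gripper": -0.3},{"dp": [0,0,-90],"roll": 0,"gripper": -0.3},{"dp": [0,0,-130],"roll": 7,"gripper": -0.3},{"dp": [0,0,-155],"roll": 14,"gripper": -0.3},{"dp": [0,0,-155],"roll": 21,"gripper": -0.3},{"dp": [0,0,-155],"roll": 28,"gripper": -0.3},{"dp": [0,0,-155],"roll": 35,"gripper": -0.3},{"dp": [0,0,-155],"roll": 42,"gripper": -0.3},{"dp": [0,0,-155],"roll": 49,"gripper": -0.3},{"dp": [0,0,-155],"roll": 56,"gripper": -0.3},{"dp": [0,0,-155],"roll": 60,"gripper": -0.3}]}}

```text
clock: 24.68
eef_pos: [640.1, -26.0, 172.8]
eef_rot: [3.142, -0.0, 0.139]
wrist_force: [0.7, -0.4, -1.6]
finger_gap: 47.6
finger_force: 20.0
```

Emit:
{"name": "carry_out", "arguments": {"deltas": [{"dp": [0,-36,0],"roll": 0,"gripper": -0.3},{"dp": [0,-74,0],"roll": 0,"gripper": -0.3},{"dp": [1,-112,0],"roll": 0,"gripper": -0.3},{"dp": [1,-150,0],"roll": 0,"gripper": -0.3},{"dp": [2,-185,0],"roll": 0,"gripper": -0.3},{"dp": [2,-208,0],"roll": 0,"gripper": -0.3},{"dp": [2,-215,10],"roll": 0,"gripper": -0.3},{"dp": [2,-215,30],"roll": 0,"gripper": -0.3},{"dp": [2,-215,55],"roll": 0,"gripper": -0.3},{"dp": [2,-215,72],"roll": 0,"gripper": -0.3},{"dp": [2,-215,82],"roll": 0,"gripper": -0.3},{"dp": [2,-215,82],"roll": 0,"gripper": -0.3}]}}

```text
clock: 25.68
eef_pos: [610.1, 186.2, 88.1]
eef_rot: [3.141, 0.004, 0.145]
wrist_force: [0.3, 1.0, -1.5]
finger_gap: 47.6
finger_force: 20.0
```

Emit:
{"name": "carry_out", "arguments": {"deltas": [{"dp": [0,0,1.5],"roll": 0,"gripper": -0.3},{"dp": [0,0,3],"roll": 0,"gripper": -0.3},{"dp": [0,0,4],"roll": 0,"gripper": -0.3},{"dp": [0,0,4],"roll": 0,"gripper": -0.3}]}}

```text
clock: 26.02
eef_pos: [611.3, 187.1, 87.3]
eef_rot: [-3.141, -0.001, 0.145]
wrist_force: [0.1, 0.4, -0.6]
finger_gap: 47.6
finger_force: 20.0
```

Emit:
{"name": "carry_out", "arguments": {"deltas": [{"dp": [0,0,1.5],"roll": 0,"gripper": -0.3},{"dp": [0,0,3],"roll": 0,"gripper": -0.3},{"dp": [0,0,3],"roll": 0,"gripper": -0.3}]}}

```text
clock: 26.27
eef_pos: [611.5, 187.2, 85.6]
eef_rot: [-3.142, -0.002, 0.146]
wrist_force: [-5.1, -1.6, 12.5]
finger_gap: 47.5
finger_force: 20.0
```

Emit:
{"name": "carry_out", "arguments": {"deltas": [{"dp": [0,0,-1],"roll": 0,"gripper": 0.25},{"dp": [0,0,-1],"roll": 0,"gripper": 0.25},{"dp": [0,0,-1],"roll": 0,"gripper": 0.25},{"dp": [0,0,-20],"roll": 0,"gripper": 0.25},{"dp": [0,0,-55],"roll": 0,"gripper": 0.25},{"dp": [0,0,-85],"roll": 0,"gripper": 0.4},{"dp": [-1,40,-85],"roll": 0,"gripper": 0.6},{"dp": [-2,80,-85],"roll": 0,"gripper": 0.6},{"dp": [-3,120,-85],"roll": 0,"gripper": 0.6},{"dp": [-4,160,-85],"roll": 0,"gripper": 0.6},{"dp": [-5,200,-85],"roll": 0,"gripper": 0.6},{"dp": [-7,240,-70],"roll": 0,"gripper": 0.6}]}}

```text
clock: 27.27
eef_pos: [639.9, -52.5, 156.5]
eef_rot: [3.14, -0.004, 0.146]
wrist_force: [0.8, 0.2, 0.2]
finger_gap: 75.4
finger_force: 0.0
```

Emit:
{"name": "carry_out", "arguments": {"deltas": [{"dp": [-1,30,10],"roll": 0,"gripper": 0.6},{"dp": [-1,50,30],"roll": 0,"gripper": 0.6},{"dp": [-1,50,45],"roll": 0,"gripper": 0.6},{"dp": [-1,50,45],"roll": 0,"gripper": 0.6}]}}

```text
clock: 27.6
eef_pos: [643.5, -101.0, 105.3]
eef_rot: [-3.14, 0.005, 0.143]
wrist_force: [-0.3, -0.2, -1.1]
finger_gap: 75.4
finger_force: 0.0
```

Run:
```python
from h import *
np.set_printoptions(precision=1,suppress=True)
s=read_state();print(s["clock"],s["eef_pos"],s["eef_rot"])
c=cam("wrist",s);i=viewer.camera("wrist")
for m in models.cut_out("wrist","tin1"): print(round(m["p"],2),cen(m)/.64,onz(c,cen(m),28),m["box"])
i=viewer.camera("scene")
cv2.imwrite("pics/s7.png",cv2.resize(i[60:300,100:420,::-1],(800,600),interpolation=cv2.INTER_CUBIC))
```

```text
27.6 [ 643.5 -101.   105.3] [-3.1  0.   0.1]
0.66 [401.8 309.7] [ 645.2 -102.1   28. ] [235.2, 167.8, 283.6, 226.3]
```

View pics/s7.png

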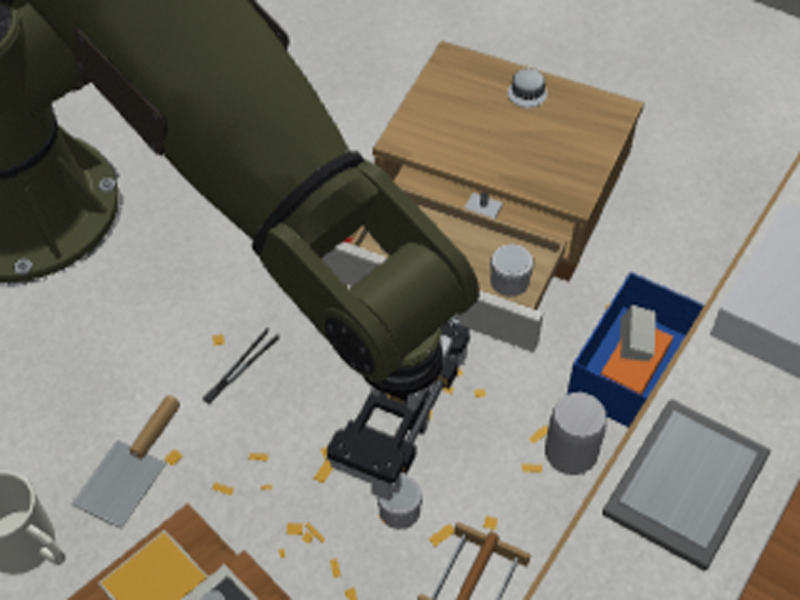

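The picture shows the gripper over the last tin at (400,500), and tin B standing in the drawer at (512,268).

Emit:
{"name": "carry_out", "arguments": {"deltas": [{"dp": [2,1,30],"roll": 0,"gripper": 0.6},{"dp": [2,1,60],"roll": 0,"gripper": 0.6},{"dp": [2,1,82],"roll": 0,"gripper": 0.6},{"dp": [2,1,93],"roll": 0,"gripper": 0.6},{"dp": [2,1,93],"roll": 0,"gripper": 0.6},{"dp": [2,1,93],"roll": 0,"gripper": -0.3},{"dp": [2,1,93],"roll": 0,"gripper": -0.3},{"dp": [2,1,93],"roll": 0,"gripper": -0.3},{"dp": [2,1,93],"roll": 0,"gripper": -0.3},{"dp": [2,1,93],"roll": 0,"gripper": -0.3}]}}

```text
clock: 28.58
eef_pos: [647.7, -100.8, 17.1]
eef_rot: [3.141, -0.002, 0.145]
wrist_force: [-0.9, 0.8, 5.7]
finger_gap: 47.7
finger_force: 20.0
```

Emit:
{"name": "carry_out", "arguments": {"deltas": [{"dp": [0,0,-15],"roll": 0,"gripper": -0.3},{"dp": [0,0,-50],"roll": 0,"gripper": -0.3},{"dp": [0,0,-90],"roll": 0,"gripper": -0.3},{"dp": [0,0,-130],"roll": 0,"gripper": -0.3},{"dp": [-5,-30,-155],"roll": 0,"gripper": -0.3},{"dp": [-10,-65,-155],"roll": 0,"gripper": -0.3},{"dp": [-20,-103,-155],"roll": 0,"gripper": -0.3},{"dp": [-30,-141,-155],"roll": 0,"gripper": -0.3},{"dp": [-40,-178,-155],"roll": 0,"gripper": -0.3},{"dp": [-50,-215,-155],"roll": 0,"gripper": -0.3},{"dp": [-58,-250,-155],"roll": 0,"gripper": -0.3},{"dp": [-62,-270,-155],"roll": 0,"gripper": -0.3}]}}

```text
clock: 29.58
eef_pos: [545.1, 160.4, 171.5]
eef_rot: [-3.141, -0.0, 0.147]
wrist_force: [0.6, -0.1, -1.5]
finger_gap: 47.3
finger_force: 20.0
```

Emit:
{"name": "carry_out", "arguments": {"deltas": [{"dp": [0,-10,0],"roll": 0,"gripper": -0.3},{"dp": [0,-17,15],"roll": 0,"gripper": -0.3},{"dp": [0,-17,40],"roll": 0,"gripper": -0.3},{"dp": [0,-17,62],"roll": 0,"gripper": -0.3},{"dp": [0,-17,77],"roll": 0,"gripper": -0.3},{"dp": [0,-17,83],"roll": 0,"gripper": -0.3},{"dp": [0,-17,84],"roll": 0,"gripper": -0.3},{"dp": [0,-17,84],"roll": 0,"gripper": -0.3}]}}

```text
clock: 30.25
eef_pos: [544.7, 174.0, 87.5]
eef_rot: [-3.142, -0.0, 0.145]
wrist_force: [-0.6, -0.3, -1.1]
finger_gap: 47.6
finger_force: 20.0
```

Emit:
{"name": "carry_out", "arguments": {"deltas": [{"dp": [0,0,1.5],"roll": 0,"gripper": -0.3},{"dp": [0,0,3],"roll": 0,"gripper": -0.3},{"dp": [0,0,3],"roll": 0,"gripper": -0.3}]}}

```text
clock: 30.5
eef_pos: [544.4, 174.3, 84.5]
eef_rot: [-3.142, -0.001, 0.145]
wrist_force: [0.2, -0.3, -0.6]
finger_gap: 47.6
finger_force: 20.0
```

Emit:
{"name": "carry_out", "arguments": {"deltas": [{"dp": [0,0,1.5],"roll": 0,"gripper": -0.3},{"dp": [0,0,2],"roll": 0,"gripper": -0.3},{"dp": [0,0,2],"roll": 0,"gripper": -0.3}]}}

```text
clock: 30.75
eef_pos: [544.6, 174.4, 84.0]
eef_rot: [-3.142, -0.002, 0.146]
wrist_force: [-6.7, -2.8, 16.1]
finger_gap: 47.1
finger_force: 20.0
```

Emit:
{"name": "carry_out", "arguments": {"deltas": [{"dp": [0,0,-1],"roll": 0,"gripper": 0.25},{"dp": [0,0,-1],"roll": 0,"gripper": 0.25},{"dp": [0,0,-1],"roll": 0,"gripper": 0.25},{"dp": [0,0,-20],"roll": 0,"gripper": 0.25},{"dp": [0,0,-55],"roll": 0,"gripper": 0.25},{"dp": [0,0,-90],"roll": 0,"gripper": 0.25},{"dp": [-20,0,-125],"roll": 0,"gripper": 0},{"dp": [-40,5,-155],"roll": 0,"gripper": -0.4},{"dp": [-60,10,-155],"roll": 0,"gripper": -0.4},{"dp": [-60,10,-155],"roll": 0,"gripper": -0.4},{"dp": [-60,10,-155],"roll": 0,"gripper": -0.4}]}}

```text
clock: 31.67
eef_pos: [486.2, 155.6, 237.4]
eef_rot: [-3.141, -0.001, 0.145]
wrist_force: [-0.2, -0.4, -0.2]
finger_gap: 30.0
finger_force: 0.0
```

Run:
```python
from h import *
np.set_printoptions(precision=1,suppress=True)
s=read_state();print(s["clock"],s["eef_pos"],s["eef_rot"])
c=cam("wrist",s);i=viewer.camera("wrist")
cv2.imwrite("pics/w8.png",cv2.resize(i[...,::-1],(800,600),interpolation=cv2.INTER_CUBIC))
print(proj(c,[[560.5,66,112]])/.64)
```

```text
31.6667 [486.2 155.6 237.4] [-3.1 -0.   0.1]
[[548.5 204.3]]
```

View pics/w8.png

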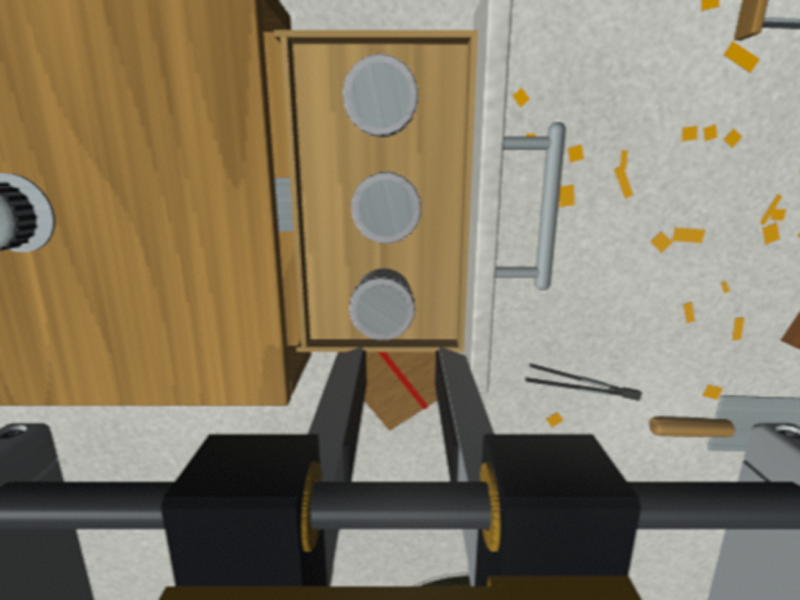

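All three tins stand upright in the drawer at (380,95), (386,207) and (382,308), and the handle is at (550,205). Next I close the drawer.

Emit:
{"name": "carry_out", "arguments": {"deltas": [{"dp": [20,33,0],"roll": 0,"gripper": -0.43},{"dp": [40,66,20],"roll": 0,"gripper": -0.43},{"dp": [60,99,40],"roll": 0,"gripper": -0.43},{"dp": [60,99,70],"roll": 0,"gripper": -0.43},{"dp": [60,99,85],"roll": 0,"gripper": -0.43},{"dp": [60,99,85],"roll": 0,"gripper": -0.43},{"dp": [60,99,105],"roll": 0,"gripper": -0.43},{"dp": [60,99,125],"roll": 0,"gripper": -0.43},{"dp": [60,99,139],"roll": 0,"gripper": -0.43},{"dp": [60,99,139],"roll": 0,"gripper": -0.43}]}}

```text
clock: 32.55
eef_pos: [559.3, 66.8, 95.8]
eef_rot: [-3.141, 0.004, 0.146]
wrist_force: [-0.4, -1.6, -0.0]
finger_gap: 26.7
finger_force: 0.0
```

Emit:
{"name": "carry_out", "arguments": {"deltas": [{"dp": [0,0,0],"roll": 0,"gripper": -1},{"dp": [0,0,0],"roll": 0,"gripper": -1},{"dp": [0,0,0],"roll": 0,"gripper": -1},{"dp": [0,0,0],"roll": 0,"gripper": -1}]}}

```text
clock: 32.88
eef_pos: [560.8, 66.6, 99.4]
eef_rot: [3.141, -0.002, 0.146]
wrist_force: [0.3, 0.1, 4.7]
finger_gap: 10.4
finger_force: 20.0
```

Emit:
{"name": "carry_out", "arguments": {"deltas": [{"dp": [0,-3,0],"roll": 0,"gripper": -1},{"dp": [0,-8,0],"roll": 0,"gripper": -1},{"dp": [0,-16,0],"roll": 0,"gripper": -1},{"dp": [0,-25,0],"roll": 0,"gripper": -1},{"dp": [0,-34,0],"roll": 0,"gripper": -1},{"dp": [0,-43,0],"roll": 0,"gripper": -1},{"dp": [0,-52,0],"roll": 0,"gripper": -1},{"dp": [0,-61,0],"roll": 0,"gripper": -1},{"dp": [0,-70,0],"roll": 0,"gripper": -1},{"dp": [0,-79,0],"roll": 0,"gripper": -1},{"dp": [0,-88,0],"roll": 0,"gripper": -1},{"dp": [0,-97,0],"roll": 0,"gripper": -1}]}}

```text
clock: 33.88
eef_pos: [546.8, 162.8, 99.4]
eef_rot: [3.141, -0.003, 0.145]
wrist_force: [2.3, -1.8, 5.2]
finger_gap: 10.4
finger_force: 20.0
```

Emit:
{"name": "carry_out", "arguments": {"deltas": [{"dp": [0,-8,0],"roll": 0,"gripper": -1},{"dp": [0,-15,0],"roll": 0,"gripper": -1},{"dp": [0,-21,0],"roll": 0,"gripper": -1},{"dp": [0,-26,0],"roll": 0,"gripper": -1},{"dp": [0,-30,0],"roll": 0,"gripper": -1},{"dp": [0,-34,0],"roll": 0,"gripper": -1},{"dp": [0,-37,0],"roll": 0,"gripper": -1}]}}

```text
clock: 34.47
eef_pos: [542.1, 195.3, 99.3]
eef_rot: [3.134, -0.002, 0.145]
wrist_force: [5.7, -39.7, 10.2]
finger_gap: 11.2
finger_force: 20.0
```

Emit:
{"name": "carry_out", "arguments": {"deltas": [{"dp": [0,1,0],"roll": 0,"gripper": -0.45},{"dp": [0,3,0],"roll": 0,"gripper": -0.45},{"dp": [0,3,0],"roll": 0,"gripper": -0.45},{"dp": [0,3,0],"roll": 0,"gripper": -0.45},{"dp": [0,3,-20],"roll": 0,"gripper": -0.45},{"dp": [0,3,-55],"roll": 0,"gripper": -0.45},{"dp": [0,3,-95],"roll": 0,"gripper": -0.2},{"dp": [-40,20,-130],"roll": 0,"gripper": 0.2},{"dp": [-60,45,-135],"roll": 0,"gripper": 0.2},{"dp": [-60,45,-135],"roll": 0,"gripper": 0.2},{"dp": [-60,45,-135],"roll": 0,"gripper": 0.2}]}}

```text
clock: 35.38
eef_pos: [487.4, 145.3, 234.4]
eef_rot: [-3.141, -0.003, 0.144]
wrist_force: [0.2, 0.6, 0.6]
finger_gap: 54.8
finger_force: 0.0
```

Run:
```python
from h import *
np.set_printoptions(precision=1,suppress=True)
s=read_state();print(s["clock"],s["eef_pos"],s["eef_rot"])
c=cam("wrist",s);i=viewer.camera("wrist");j=viewer.camera("side")
o=np.hstack([cv2.resize(i,(400,300)),cv2.resize(j,(400,300))])
cv2.imwrite("pics/f9.png",o[...,::-1])
print(proj(c,[[541.4,194.6,112],[560.5-.146*130*0,66,112]])*400/512)
```

```text
35.3833 [487.4 145.3 234.4] [-3.1 -0.   0.1]
[[168.8 102.5]
 [267.1 102.2]]
```

View pics/f9.png

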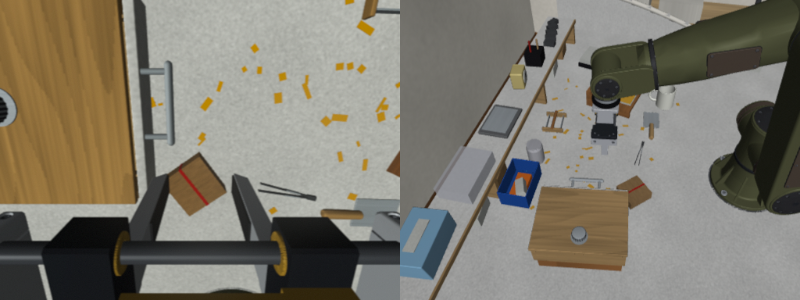

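The handle at (168,103) matches its home position. The drawer is shut and the bench is clear of tins.

```bash
python3 -c "
from cell import manip
print(manip.sign_off())"
```

```text
the job is handed in; nothing more can be done
None
```

The job is done and handed in at about 35 s: the locked drawer freed after one quarter turn of the knob, the weight sits within about 2 mm of the middle of the stack, all three tins were upright in the drawer before I closed it, and the drawer is fully home.

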